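Put each lid on its own pot

TASK

Four ceramic pots have been checked and stand open on the packing table with their lids scattered among them: put every lid on the pot it belongs to, seated level and fully home. Set the lids down gently, never drop them, and leave the pots, the mug and the footed bowl standing where they are.

Things in the scene. Friction and masses are not known exactly. Their poses are not given: they have to be found in the camera images.
- lid_tureen: Lid of the round tureen: the larger of the two round lids, white glazed ceramic, 0.2 kg; round plate 114 mm diameter, below it a locating flange 84 mm diameter, on top in the centre an upright round knob 24 mm diameter. Origin: centre of the flange's underside, z up; lying on the table it rests on this flange (origin at table height). Heights above the origin: flange 0 to 6 mm, plate 6 to 13 mm, knob 13 to 43 mm.
- lid_jar: Lid of the round jar: the smaller round lid, white glazed ceramic, 0.11 kg; round plate 84 mm diameter, flange 55 mm diameter below, round knob 24 mm diameter on top in the centre. Origin: centre of the flange's underside, z up; lying on the table it rests on this flange (origin at table height). Heights above the origin: flange 0 to 6 mm, plate 6 to 13 mm, knob 13 to 43 mm.
- lid_caddy: Lid of the square caddy: square white ceramic lid, 0.17 kg; plate 90 x 90 mm, square flange 62 x 62 mm below, square knob 22 x 22 mm in the centre, all with sides along x and y. The same every quarter turn. Origin: centre of the flange's underside, z up; lying on the table it rests on this flange (origin at table height). Heights above the origin: flange 0 to 6 mm, plate 6 to 13 mm, knob 13 to 43 mm.
- lid_dish: Lid of the oblong dish: oblong white ceramic lid, 0.17 kg; plate 120 (x) x 70 (y) mm, flange 91 x 42 mm below, knob a bar 50 mm long (along x) and 14 mm thick (y) in the centre. The same after a half turn. Origin: centre of the flange's underside, z up; lying on the table it rests on this flange (origin at table height). Heights above the origin: flange 0 to 6 mm, plate 6 to 13 mm, knob 13 to 43 mm.
- pot_tureen: Round tureen without its lid, white ceramic, 0.55 kg, with two small ear handles on opposite sides (along its y, reaching 68 mm from the axis at 45 mm height); open mouth upward, rim at 62 mm height, 110 mm outer and 100 mm inner diameter. Its lid is home when the plate rests on the rim (lid origin 56 mm above this origin, centred); the flange has about 7 mm play all round. Stands loose on the table. Origin: centre of its underside, z up.
- pot_jar: Small round jar without its lid, white ceramic, 0.4 kg, 84 mm at the belly; open mouth upward, rim at 76 mm height, 80 mm outer and 70 mm inner diameter. Lid home: lid origin 70 mm above this origin, centred; about 7 mm play all round. Stands loose on the table. Origin: centre of its underside, z up.
- pot_caddy: Square caddy without its lid, white ceramic, 0.5 kg, upright walls 5 mm thick; 86 x 86 mm outside, 76 x 76 mm mouth, rim at 70 mm height, sides along x and y. Lid home: lid origin 64 mm above this origin, centred, sides parallel (any quarter turn); about 7 mm play all round. Stands loose on the table. Origin: centre of its underside, z up.
- pot_dish: Oblong dish without its lid, white ceramic, 0.45 kg, walls 5 mm thick; 116 (x) x 66 (y) mm outside, 106 x 56 mm mouth, rim at 52 mm height. Lid home: lid origin 46 mm above this origin, centred, long sides parallel (either way round); about 7 mm play all round. Stands loose on the table. Origin: centre of its underside, z up.
- mug: Bystander: white mug with a handle at its +y side, 76 mm diameter, 85 mm high, standing beyond the work. Origin: centre of its underside.
- compote: Bystander: footed white bowl, 176 mm diameter at the rim, 98 mm high, at the right of the work. Origin: centre of its foot's underside.

How it is judged:
By the outcome, as a careful person would: the job done as asked, in the order asked, and still so for the second after the job is handed in, with the robot touching nothing.
It also fails if it takes over 96 s, if anything falls off the work surface, if the arm or the gripper's body presses on something with over 40 N, if the wrist force passes 120 N, or if a joint passes its speed limit or range.

ROBOT

A 6-joint arm with a two-finger parallel gripper is mounted at the origin on the work surface. World frame = base frame: x ahead of the robot, y to its left, z up, the work surface at z = 0. Lengths are in m, angles in rad, forces in N, time in s.
With the tool pointing down it reaches from about 0.35 to 0.875 m from the base axis. Payload 15.5 kg.
Tool frame: the origin (TCP) lies at the very end of the fingers, on their centre line; the grasp point (between the pads) lies 19 mm behind it; z points along the fingers, y is the line along which they close (so a half turn about z gives the same grasp; the last joint's range is limited). The gripper opens to 85 mm and grips with 20 to 120 N. Pads are 22 mm wide; open, the fingers measure 114 mm over their backs; the gripper's body (76 mm by 85 mm) begins 54 mm behind the grasp point. The pads swing forward as they close: fully open they stand 13 mm farther back than shut.
Start: joints at [-1.361, 0.494, 1.345, -0, 1.302, -0.096], TCP at [0.188, -0.596, 0.231] pointing down, gripper open.
Joint ranges: [-2.91, 2.91], [-0.82, 2.16], [0.22, 2.67], [-1.22, 4.37], [0.12, 2.79], [-3.08, 3.08]. Speed limits (rad/s): [1.89, 1.89, 2.57, 3.01, 3.01, 3.01].

INTERFACE

Orientations are given as a unit quaternion [w, x, y, z].
In Python, from bench import bot, capture, camera_params gives the robot as it stands.
- The arm moves only by the tool step_arm, never from a script. Its argument "commands" is a list of rows, each a list of 5 numbers: the shift along the tool's x, y, z in m, then the turn about the tool's z in degrees, then the opening, from 0 (shut) to 1 (fully open). In form: [[x, y, z, yaw, gripper], ...]. A call has 1 to 10 rows; each row shifts and turns the commanded pose from where the row before left it, along the tool's axes as they then stand; what a row does not reach is not made up. A row lasts 1/8 s, in which the tool goes at most 62.5 mm and 10.7 degrees, less where a joint would pass 70% of its speed; a pose out of reach is approached as far as the arm can. A call with a gripper value outside its range is refused whole. The fingers move at their own pace and stop on an object; "force" is the grip in N (left out, the last holds). Time passes only in rows, so rows that do not move let the fingers close. It gives the time, the measured TCP pose, the force, the opening and the grip force at its end, in the units of the state.
- bot.read_state(): the state, without advancing time (a new reading comes with each control period).
- capture(name): name is "scene" or "top" or "wrist"; returns the picture (480x640x3 uint8, red, green, blue); there is no depth.
- camera_params(name): a dict with "fx", "fy", "cx", "cy" (pixels), "k1" (the pictures are not rectified: a ray, as slopes to the right and down, at radius r is drawn at 1 + k1 r^2 times it, then the intrinsics apply), "rvec" (rotation vector, rad) and "tvec" (3), from world to camera coordinates, as OpenCV has them. Camera axes: x right, y down, z forward; pixel columns grow to the right and rows downward; lengths in m; the calibration is good to about 2 mm. A picture is of the moment at which its call begins: read the wrist's pose just before it. camera_params takes no time and is no camera call; for the wrist camera it gives the pose at the moment of the call.
- bot.sign_off(): hands the job in; it is judged then, once.
The state is a dict: "time_s": time; "qpos": joint angles; "dq": joint speeds; "tau": joint torques, N m; "ee_pos": TCP position; "orientation": TCP orientation; "ft_force": force on the tool from outside, world axes, zero at the start; "ft_torque": the same for the moment, N m; "grip_width": opening from 0.0 (shut) to 1.0 (fully open); "gripper_force": force on a finger pad.
Only numpy, scipy, OpenCV 4.12 (cv2) and the standard library are available. Lean on these libraries where they do the work, as an engineer would, in place of code of your own. Each camera call takes 0.05 s, during which the arm holds its last target. There are 200 camera calls.

## Working session

There is one attempt and no reset: what is moved stays moved. The work goes in short steps, Python scripts to look and compute and a tool call to move; the robot and the scene stay as the last step left them, time stands still between calls to the robot, and variables do not carry over. Pictures are saved under pics/ and viewed, at most 14 in all, crops included, and the job is handed in when it is done.

Besides the shell and the picture viewer there is one more tool, called after "Call:" by a JSON object that holds its "name" and its "arguments", one argument or row to a line. step_arm: Moves the arm, as the interface text tells. Its arguments: {"type":"object","properties":{"commands":{"type":"array","items":{"type":"array","items":{"type":"number"}}},"force":{"type":"number"}},"required":["commands"]}

```bash
mkdir -p pics; ls
python3 - <<'E'
from bench import bot, capture, camera_params
import cv2
s=bot.read_state(); print(s['ee_pos'],s['orientation'],s['grip_width'],s['time_s'])
for n in("scene","top"):
    p=camera_params(n); print(n,p); cv2.imwrite(f"pics/{n}0.png",capture(n)[:,:,::-1])
print(camera_params("wrist"))
E
```

```text
pics
[ 0.18810203 -0.59565469  0.2306805 ] [-6.14837350e-04  9.88332669e-01  1.52309407e-01 -3.86291436e-05] 0.9995410522490256 0.0
scene {'fx': 437.947756506062, 'fy': 437.947756506062, 'cx': 319.61845767741784, 'cy': 236.5398949804111, 'k1': -0.08371671176283746, 'rvec': array([ 1.41323281,  2.14103953, -0.89887218]), 'tvec': array([ 0.34266498, -0.30894509,  1.6215238 ])}
top {'fx': 478.04388083628504, 'fy': 478.04388083628504, 'cx': 309.5317067821607, 'cy': 245.16672834253973, 'k1': -0.043069109421507636, 'rvec': array([ 2.16412344, -2.18446431,  0.08407893]), 'tvec': array([-0.13066464,  0.60062249,  1.22226027])}
{'fx': 410.0618568610334, 'fy': 410.0618568610334, 'cx': 320.1354912074452, 'cy': 241.4069251193019, 'k1': -0.05022320929217859, 'rvec': array([-2.33318124,  1.71063885,  0.2534981 ]), 'tvec': array([-0.62432367, -0.03719242,  0.37791636])}
```

View pics/top0.png

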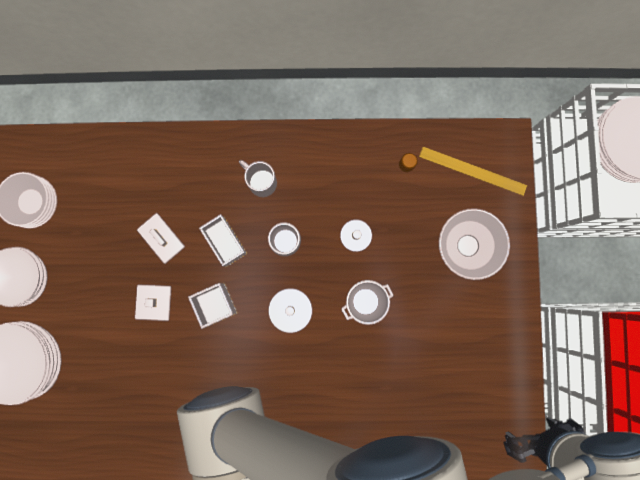

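View pics/scene0.png

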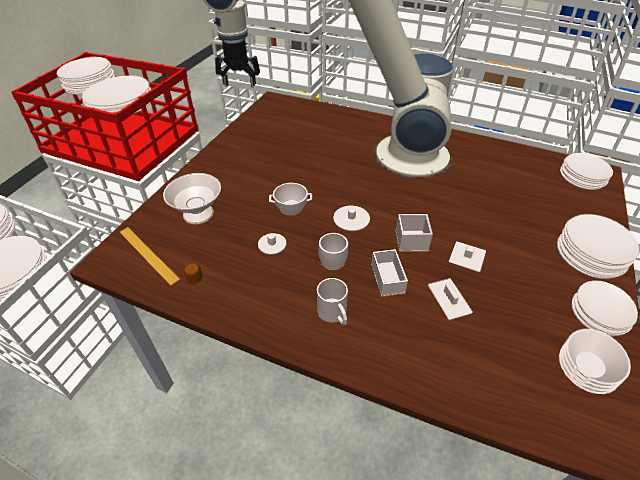

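The top view shows, as (column, row): 
- Lids: dish (160,238), caddy (153,303), jar (356,235), tureen (290,310).
- Pots: dish (222,240), caddy (212,306), jar (284,238), tureen (368,302).
- Mug (260,178) and compote (474,244).

The scene view shows the same layout from the far side, with knobs at tureen lid (351,213), jar lid (271,239), caddy lid (468,253) and dish lid (450,293).

```bash
cat > h.py <<'E'
import numpy as np, cv2
from bench import bot, capture, camera_params
from scipy.spatial.transform import Rotation as R
def ray(p,px):
    d=np.array([(px[0]-p['cx'])/p['fx'],(px[1]-p['cy'])/p['fy']]); u=d.copy()
    for _ in range(10): u=d/(1+p['k1']*(u@u))
    M=cv2.Rodrigues(p['rvec'])[0]; return -M.T@p['tvec'], M.T@np.r_[u,1]
def plane(p,px,z):
    c,d=ray(p,px); return c+d*(z-c[2])/d[2]
def tri(obs):
    A=np.zeros((3,3));b=np.zeros(3);L=[]
    for p,px in obs:
        c,d=ray(p,px); d=d/np.linalg.norm(d); P=np.eye(3)-np.outer(d,d); A+=P;b+=P@c; L.append((P,c))
    x=np.linalg.solve(A,b); return x,[float(np.linalg.norm(P@(x-c))) for P,c in L]
def proj(p,X):
    x=cv2.Rodrigues(p['rvec'])[0]@np.asarray(X)+p['tvec']; u=x[:2]/x[2]; u=u*(1+p['k1']*(u@u))
    return u*p['fx']+[p['cx'],p['cy']]
E
python3 - <<'E'
from h import *
t=camera_params('top');s=camera_params('scene')
print('topcam',ray(t,(310,245))[0])
for n,a,b in [('Ltur',(290,310),(351,213)),('Ljar',(356,235),(271,239)),('Lcad',(152,302),(468,252)),('Ldish',(159,238),(450,293)),
 ]: print(n,tri([(t,a),(s,b)]))
for n,a,b,z in [('tur',(368,302),(290,193),.062),('jar',(284,238),(334,243),.076),('cad',(211,306),(414,224),.07),('dish',(221,240),(389,266),.052)]:
    print(n,plane(t,a,z),plane(s,b,z))
st=bot.read_state();w=camera_params('wrist');q=st['orientation'];T=R.from_quat([q[1],q[2],q[3],q[0]])
M=cv2.Rodrigues(w['rvec'])[0]; c=-M.T@w['tvec']
print('cam in tool',T.inv().apply(c-st['ee_pos']),'\n',(M@T.as_matrix()).round(3)); print(T.as_matrix().round(3))
E
```

```text
topcam [ 0.49348902 -0.14533893  1.26770894]
Ltur (array([ 0.43159157, -0.08347944,  0.02766614]), [0.001048508387055969, 0.0010485083870559841])
Ljar (array([ 0.62486565, -0.25789915,  0.02457741]), [7.72210362142762e-05, 7.72210362143013e-05])
Lcad (array([0.45422295, 0.2778617 , 0.02391609]), [0.002250728512456241, 0.002250728512456294])
Ldish (array([0.62171481, 0.26050327, 0.02594127]), [0.0012818355447913102, 0.0012818355447913312])
tur [ 0.45182702 -0.28181794  0.062     ] [ 0.45403434 -0.27772728  0.062     ]
jar [ 0.61367683 -0.0728153   0.076     ] [ 0.61581432 -0.06541216  0.076     ]
cad [0.44541947 0.11090016 0.07      ] [0.45054866 0.11457352 0.07      ]
dish [0.61255934 0.09025402 0.052     ] [0.61616076 0.09224469 0.052     ]
cam in tool [ 0.0739245  -0.00058703 -0.14179989] 
 [[-0.     1.    -0.001]
 [-0.957 -0.001 -0.29 ]
 [-0.29   0.001  0.957]]
[[ 0.954  0.301 -0.   ]
 [ 0.301 -0.954  0.001]
 [ 0.    -0.001 -1.   ]]
```

Call:
{"name": "step_arm", "arguments": {
  "commands": [
    [0.0468, -0.0247, -0.007, 0, 1],
    [0.0468, -0.0247, -0.007, 0, 1],
    [0.0468, -0.0247, -0.007, 0, 1],
    [0.0468, -0.0247, -0.007, 0, 1],
    [0.0468, -0.0247, -0.007, 0, 1],
    [0.0468, -0.0247, -0.007, 0, 1],
    [0.0468, -0.0247, -0.007, 0, 1],
    [0.0468, -0.0247, -0.007, 0, 1],
    [0.0468, -0.0247, -0.007, 8.75, 0.6],
    [0.0468, -0.0247, -0.007, 8.75, 0.6]
  ]
}}

```text
time_s: 1.35
ee_pos: [0.5662, -0.224, 0.3014]
orientation: [-0.0, 1.0, -0.002, -0.0]
ft_force: [0.5, -1.7, -0.6]
grip_width: 0.609
gripper_force: 0.0
```

Call:
{"name": "step_arm", "arguments": {
  "commands": [
    [0, 0, 0, 0, 0.6],
    [0, 0, 0, 0, 0.6]
  ]
}}

```text
time_s: 1.6
ee_pos: [0.565, -0.2256, 0.3008]
orientation: [-0.0, 1.0, 0.001, -0.0]
ft_force: [-0.6, -0.1, -0.3]
grip_width: 0.602
gripper_force: 0.0
```

```bash
cat >> h.py <<'E'
def snap(i):
    import pickle
    p=camera_params('wrist'); im=capture('wrist'); cv2.imwrite(f'pics/w{i}.png',im[:,:,::-1]); pickle.dump(p,open(f'pics/w{i}.pkl','wb'))
E
python3 -c "
from h import *
snap(1)
s=bot.read_state();print(s['ee_pos'],s['orientation'],s['time_s'])"
```

```text
[ 0.56467658 -0.22603492  0.30089345] [-9.80808433e-05  9.99999712e-01  5.87209043e-04 -4.71172636e-04] 1.65
```

View pics/w1.png

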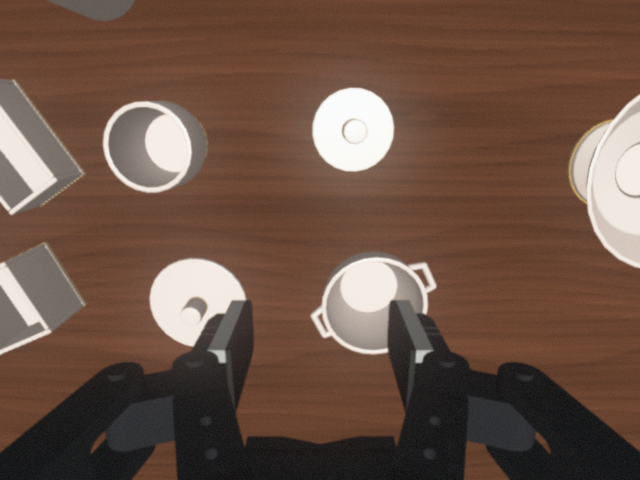

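Wrist view w1: jar rim ellipse (148,146), jar lid (353,130), tureen rim (375,306) with ears, and tureen lid (197,302) partly behind the left finger. The caddy and dish are cut off at the left edge, so I'll move back and left for clear views.

Call:
{"name": "step_arm", "arguments": {
  "commands": [
    [-0.032, -0.045, 0, 0, 0.6],
    [-0.033, -0.045, 0, 0, 0.6],
    [0, 0, 0, 0, 0.6],
    [0, 0, 0, 0, 0.6]
  ]
}}

```text
time_s: 2.15
ee_pos: [0.5002, -0.1365, 0.3016]
orientation: [0.0, 1.0, 0.0, 0.0]
ft_force: [0.3, -0.1, 0.5]
grip_width: 0.598
gripper_force: 0.0
```

```bash
python3 -c "
from h import *
snap(2)"
```

Call:
{"name": "step_arm", "arguments": {
  "commands": [
    [0, -0.06, 0, 0, 0.6],
    [0, -0.06, 0, 0, 0.6],
    [0, -0.06, 0, 0, 0.6],
    [0, -0.06, 0, 0, 0.6],
    [0, 0, 0, 0, 0.6],
    [0, 0, 0, 0, 0.6]
  ]
}}

```text
time_s: 2.95
ee_pos: [0.5009, 0.1036, 0.301]
orientation: [0.0, 1.0, 0.0, -0.0]
ft_force: [0.8, -1.1, 0.6]
grip_width: 0.598
gripper_force: 0.0
```

```bash
python3 -c "
from h import *
snap(3)"
```

Call:
{"name": "step_arm", "arguments": {
  "commands": [
    [0, -0.06, 0, 0, 0.6],
    [0, -0.06, 0, 0, 0.6],
    [0, 0, 0, 0, 0.6],
    [0, 0, 0, 0, 0.6]
  ]
}}

```text
time_s: 3.5
ee_pos: [0.5007, 0.223, 0.3011]
orientation: [0.0, 1.0, -0.0, -0.0]
ft_force: [-0.3, -0.7, -0.4]
grip_width: 0.598
gripper_force: 0.0
```

```bash
python3 -c "
from h import *
snap(4)
print(bot.read_state()['ee_pos'])"
```

```text
[0.50069301 0.22265537 0.30119211]
```

View pics/w2.png

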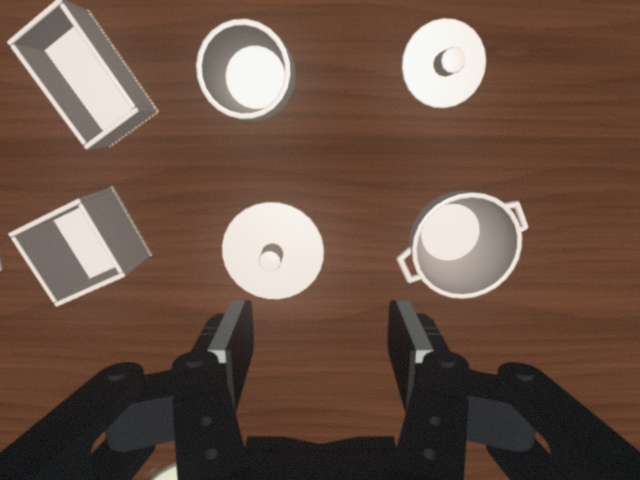

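View pics/w3.png

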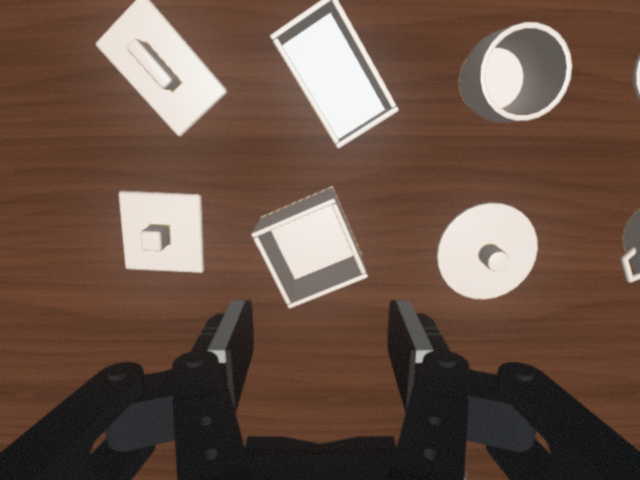

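View pics/w4.png

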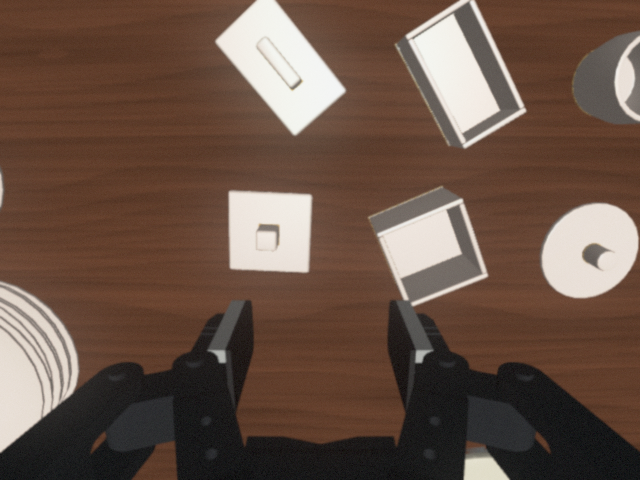

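The wrist views show every item clear of the fingers. The main (column, row) positions are:
- **w2:** jar rim (245,69), jar lid (444,63), tureen lid (273,250), tureen rim (467,245).
- **w3:** dish lid (161,67), dish rim (334,72), caddy lid (162,232), caddy rim (310,250), jar rim (520,72), tureen lid (488,251).
- **w4:** dish lid (281,66), dish rim (460,73), caddy lid (270,231), caddy rim (430,250).

```bash
cat > m.py <<'E'
from h import *
import pickle
# name: plane height, {view:(rough px)}, shape
O={'Ltur':(.013,{2:(273,250),3:(488,251)},0),'Ljar':(.013,{1:(353,130),2:(444,63)},0),'Lcad':(.013,{3:(162,232),4:(270,231)},1),'Ldish':(.013,{3:(161,67),4:(281,66)},1),
'Ptur':(.062,{1:(375,306),2:(467,245)},0),'Pjar':(.076,{1:(148,146),2:(245,69),3:(520,72)},0),'Pcad':(.070,{3:(310,250),4:(430,250)},1),'Pdish':(.052,{3:(334,72),4:(460,73)},1)}
for n,(z,vs,sq) in O.items():
    obs=[]
    for v,c in vs.items():
        p=pickle.load(open(f'pics/w{v}.pkl','rb')); im=cv2.imread(f'pics/w{v}.png')
        m=(im.min(2)>165).astype(np.uint8)
        m[295:]*= 0 if v!=1 else 1
        k=np.ones((3,3),np.uint8); m=cv2.morphologyEx(m,cv2.MORPH_CLOSE,k)
        if n=='Ptur': m=cv2.morphologyEx(cv2.morphologyEx(m,cv2.MORPH_CLOSE,np.ones((3,3))),cv2.MORPH_OPEN,np.ones((1,1)))
        cs,_=cv2.findContours(m,cv2.RETR_EXTERNAL,cv2.CHAIN_APPROX_NONE)
        cs=[q[:,0] for q in cs if np.hypot(*(q[:,0].mean(0)-c))<75 and len(q)>30 and np.all(np.hypot(*(q[:,0]-c).T)<110)]
        pts=np.vstack(cs); W=np.array([plane(p,q,z)[:2] for q in pts])*1000
        if sq:
            h=cv2.minAreaRect(W.astype(np.float32)); B=cv2.boxPoints(h); cw=np.array(h[0]); info=np.round(h[1],1),[ (np.degrees(np.arctan2(*(B[i+1]-B[i])[::-1]))%180).round(1) for i in (0,1)]
        else:
            pl=np.array([plane(p,c,z)[:2]])*1000
            if n=='Ptur': # drop ears: keep radius-consistent points
                from scipy.optimize import least_squares
                f=least_squares(lambda a:np.hypot(*(W-a[:2]).T)-a[2],np.r_[pl[0],55],loss='cauchy',f_scale=1).x; cw=f[:2]; info=f[2]*2
            else:
                f,r=cv2.minEnclosingCircle(W.astype(np.float32)); e=cv2.fitEllipse(W.astype(np.float32)); cw=np.array(e[0]); info=np.round(e[1],1),np.round(f,1)
        obs.append((p,proj(p,np.r_[cw/1000,z]))); print(n,v,cw.round(1),info)
    X,e=tri(obs); print('   tri',(X*1000).round(1),np.round(np.array(e)*1000,1))
E
python3 m.py
```

```text
Ltur 2 [432.5 -83.9] (array([108.8, 111.6]), array([431.8, -83.8]))
Ltur 3 [432.4 -82.7] (array([108.7, 111.6]), array([431.7, -82.9]))
   tri [431.7 -83.7  10.8] [0. 0.]
Ljar 1 [ 626.4 -258.5] (array([81.6, 81.8]), array([ 626.4, -258.4]))
Ljar 2 [ 626.1 -258.1] (array([81.4, 81.6]), array([ 626.2, -258.1]))
   tri [ 626.4 -258.7   10.9] [0. 0.]
Lcad 3 [454.5 277.6] (array([87.8, 87.8]), [np.float32(177.2), np.float32(87.2)])
Lcad 4 [454.4 278.4] (array([87.8, 88. ]), [np.float32(177.2), np.float32(87.2)])
   tri [453.6 278.8  10.1] [0.1 0.1]
Ldish 3 [624.  260.4] (array([118. ,  68.3]), [np.float32(129.9), np.float32(39.9)])
Ldish 4 [624.  261.1] (array([118.1,  68.5]), [np.float32(129.9), np.float32(39.9)])
   tri [624.3 261.4  10.4] [0. 0.]
Ptur 1 [ 451.3 -281.7] 102.82383874786674
Ptur 2 [ 452.9 -280.7] 107.45328044059374
   tri [ 452.3 -281.1   62.5] [0.8 0.8]
Pjar 1 [613.7 -72.3] (array([77.8, 78.2]), array([613.8, -72.3]))
Pjar 2 [613.3 -71.8] (array([77.9, 78. ]), array([613.2, -71.8]))
Pjar 3 [613.4 -70.8] (array([77.7, 78. ]), array([613.4, -70.7]))
   tri [613.6 -71.6  74.3] [0.  0.1 0. ]
Pcad 3 [447.9 113.2] (array([84.9, 84.8]), [np.float32(113.5), np.float32(23.5)])
Pcad 4 [447.6 113.9] (array([84.9, 84.5]), [np.float32(113.6), np.float32(23.6)])
   tri [447.  113.3  67.8] [0.1 0.1]
Pdish 3 [613.3  90.1] (array([115.3,  65.3]), [np.float32(121.7), np.float32(31.7)])
Pdish 4 [613.4  90.6] (array([115.1,  65.2]), [np.float32(121.9), np.float32(31.9)])
   tri [613.5  90.   50.4] [0. 0.]
```

Triangulated heights agree with the text to about 2 mm, and all the sizes match. I'll start with the caddy lid.

Call:
{"name": "step_arm", "arguments": {
  "commands": [
    [-0.0092, -0.0111, 0.04, 0, 0.6],
    [-0.0092, -0.0111, 0.04, 0, 0.6],
    [-0.0092, -0.0111, 0.04, 0, 0.6],
    [-0.0092, -0.0111, 0.04, 0, 0.6],
    [-0.0092, -0.0111, 0.04, 2.8, 0.6],
    [0, 0, 0.04, 0, 0.6],
    [0, 0, 0.028, 0, 0.6],
    [0, 0, 0.014, 0, 0.6],
    [0, 0, 0, 0, 0.6],
    [0, 0, 0, 0, 0.6]
  ]
}}

```text
time_s: 4.8
ee_pos: [0.455, 0.2797, 0.0203]
orientation: [-0.0, 1.0, -0.025, 0.001]
ft_force: [-0.0, -0.4, 0.3]
grip_width: 0.601
gripper_force: 0.0
```

Call:
{"name": "step_arm", "arguments": {
  "commands": [
    [0, 0.0015, 0.002, 0, 0.4],
    [0, 0, 0, 0, 0.2],
    [0, 0, 0, 0, 0.1],
    [0, 0, 0, 0, 0.0],
    [0, 0, 0, 0, 0.0],
    [0, 0, 0, 0, 0.0]
  ],
  "force": 40
}}

```text
time_s: 5.55
ee_pos: [0.4544, 0.2783, 0.0179]
orientation: [-0.0, 1.0, -0.024, 0.0]
ft_force: [-1.1, -2.7, 7.3]
grip_width: 0.251
gripper_force: 40.0
```

Call:
{"name": "step_arm", "arguments": {
  "commands": [
    [0, 0, -0.015, 0, 0],
    [0, 0, -0.035, 0, 0],
    [0, 0, -0.04, 0, 0],
    [0.0003, 0.0412, 0, 0, 0],
    [0.0003, 0.0412, 0, 0, 0],
    [0.0003, 0.0412, 0, 0, 0],
    [0.0004, 0.0413, 0, -8.7, 0],
    [0, 0, 0, -8.8, 0],
    [0, 0, 0, -8.8, 0],
    [0, 0, 0, 0, 0]
  ]
}}

```text
time_s: 6.8
ee_pos: [0.4475, 0.1135, 0.1081]
orientation: [0.0, 0.979, 0.203, 0.0]
ft_force: [0.2, 0.4, -1.6]
grip_width: 0.249
gripper_force: 39.7
```

```bash
python3 -c "
from h import *
snap(5);s=bot.read_state();print(s['ee_pos'],s['orientation'],s['grip_width'],s['ft_force'])"
```

```text
[0.44751217 0.1135906  0.10790055] [9.75757174e-06 9.79346976e-01 2.02186537e-01 3.24586762e-04] 0.2456989808897715 [ 0.18606616  0.2686446  -1.87668395]
```

View pics/w5.png

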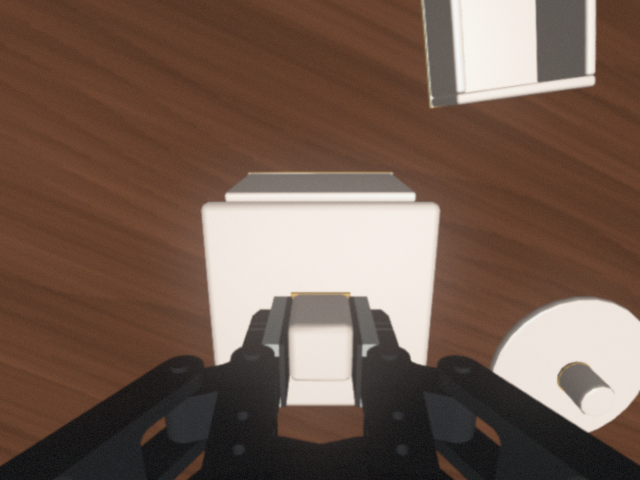

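The lid is level, parallel and centred on the caddy: lid edges at columns 203–439, rim at 226–415. I'll lower it gently.

Call:
{"name": "step_arm", "arguments": {
  "commands": [
    [0, 0, 0.012, 0, 0],
    [0, 0, 0.007, 0, 0],
    [0, 0, 0.003, 0, 0],
    [0, 0, 0.002, 0, 0],
    [0, 0, 0.001, 0, 0],
    [0, 0, 0, 0, 0],
    [0, 0, 0, 0, 0]
  ]
}}

```text
time_s: 7.72
ee_pos: [0.4475, 0.1135, 0.0824]
orientation: [0.0, 0.979, 0.204, 0.0]
ft_force: [-0.3, -0.4, -2.1]
grip_width: 0.251
gripper_force: 39.7
```

Call:
{"name": "step_arm", "arguments": {
  "commands": [
    [0, 0, 0.001, 0, 0],
    [0, 0, 0, 0, 0],
    [0, 0, 0, 0, 0]
  ]
}}

```text
time_s: 8.1
ee_pos: [0.4476, 0.1135, 0.0819]
orientation: [0.0, 0.979, 0.204, 0.0]
ft_force: [-3.2, -0.8, 15.0]
grip_width: 0.248
gripper_force: 41.8
```

Call:
{"name": "step_arm", "arguments": {
  "commands": [
    [0, 0, -0.0005, 0, 0.3],
    [0, 0, 0, 0, 0.4],
    [0, 0, 0, 0, 0.6],
    [0, 0, 0, 0, 0.6],
    [0, 0, -0.03, 0, 0.6],
    [0, 0, -0.04, 0, 0.6],
    [0, 0, -0.03, 0, 0.6]
  ]
}}

```text
time_s: 8.98
ee_pos: [0.4475, 0.1135, 0.1832]
orientation: [0.0, 0.979, 0.204, 0.0]
ft_force: [-0.2, 0.4, -1.1]
grip_width: 0.597
gripper_force: 0.0
```

Call:
{"name": "step_arm", "arguments": {
  "commands": [
    [0.0551, -0.0162, 0, 0, 0.6],
    [0.0551, -0.0162, 0, 0, 0.6],
    [0.0551, -0.0162, 0, 0, 0.6],
    [0.0551, -0.0162, 0, 0, 0.6],
    [0, 0, 0, 10.5, 0.6],
    [0, 0, 0, 10.5, 0.6],
    [0, 0, 0.02, 10.5, 0.6],
    [0, 0, 0.02, 10.5, 0.6],
    [0, 0, 0.02, 10.5, 0.6],
    [0, 0, 0.02, 10.5, 0.6]
  ]
}}

```text
time_s: 10.22
ee_pos: [0.6235, 0.2609, 0.1009]
orientation: [0.0, 0.94, -0.341, -0.0]
ft_force: [-0.3, 0.5, 0.8]
grip_width: 0.6
gripper_force: 0.0
```

Call:
{"name": "step_arm", "arguments": {
  "commands": [
    [0, 0, 0.02, 10.6, 0.6],
    [0, 0, 0, 0, 0.6],
    [0, 0, 0, 0, 0.6]
  ]
}}

```text
time_s: 10.6
ee_pos: [0.624, 0.261, 0.0825]
orientation: [-0.0, 0.907, -0.421, 0.0]
ft_force: [0.0, 0.3, 0.4]
grip_width: 0.601
gripper_force: 0.0
```

```bash
python3 -c "
from h import *
capture('wrist');snap(6);s=bot.read_state();print(s['ee_pos'],s['orientation'],s['qpos'])"
```

```text
[0.62413829 0.26109514 0.08275053] [-4.68068550e-04  9.06657668e-01 -4.21866574e-01  4.98349984e-04] [3.07991087e-01 7.18329928e-01 1.35291470e+00 1.65018999e-05
 1.06898070e+00 2.74978586e+00]
```

View pics/w6.png

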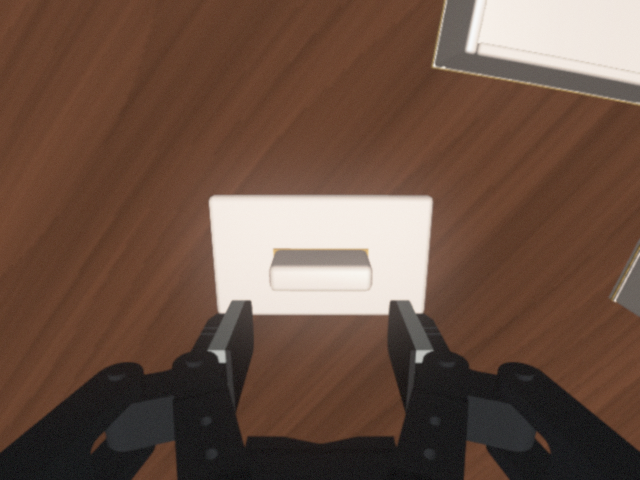

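The caddy lid is placed. Here the dish lid's bar (col 271–371, row 270) lies along the closing axis, so its long axis is at 39.9°, not 129.9°. By the same reading the dish pot's long axis is at 31.8°. I'll turn −90°.

Call:
{"name": "step_arm", "arguments": {
  "commands": [
    [0, 0, 0, -10, 0.6],
    [0, 0, 0, -10, 0.6],
    [0, 0, 0, -10, 0.6],
    [0, 0, 0, -10, 0.6],
    [0, 0, 0, -10, 0.6],
    [0, 0, 0, -10, 0.6],
    [0, 0, 0, -10, 0.6],
    [0, 0, 0, -10, 0.6],
    [0, 0, 0, -9.8, 0.6],
    [0, 0, 0, 0, 0.6]
  ]
}}

```text
time_s: 11.95
ee_pos: [0.624, 0.261, 0.0825]
orientation: [0.0, 0.94, 0.34, 0.001]
ft_force: [-0.8, 0.9, -0.2]
grip_width: 0.6
gripper_force: 0.0
```

Call:
{"name": "step_arm", "arguments": {
  "commands": [
    [0, 0, 0.02, 0, 0.6],
    [0, 0, 0.025, 0, 0.6],
    [0, 0, 0.012, 0, 0.6],
    [0, 0, 0.005, 0, 0.6],
    [0, 0, 0, 0, 0.6]
  ]
}}

```text
time_s: 12.58
ee_pos: [0.6237, 0.2609, 0.0197]
orientation: [-0.0, 0.941, 0.339, -0.0]
ft_force: [0.7, 0.1, -0.0]
grip_width: 0.601
gripper_force: 0.0
```

Call:
{"name": "step_arm", "arguments": {
  "commands": [
    [0, 0, 0, 0, 0.4],
    [0, 0, 0, 0, 0.2],
    [0, 0, 0, 0, 0.1],
    [0, 0, 0, 0, 0.0],
    [0, 0, 0, 0, 0.0],
    [0, 0, 0, 0, 0.0]
  ],
  "force": 40
}}

```text
time_s: 13.32
ee_pos: [0.624, 0.261, 0.0204]
orientation: [0.0, 0.941, 0.34, 0.0]
ft_force: [-1.4, 0.3, 7.1]
grip_width: 0.153
gripper_force: 40.8
```

Call:
{"name": "step_arm", "arguments": {
  "commands": [
    [0, 0, -0.015, 0, 0],
    [0, 0, -0.03, 0, 0],
    [0, 0, -0.03, 0, 0],
    [-0.0293, 0.0311, 0, 0, 0],
    [-0.0293, 0.0311, 0, 0, 0],
    [-0.0293, 0.0311, 0, 0, 0],
    [-0.0293, 0.0312, 0, 0, 0],
    [0, 0, 0, 7.9, 0],
    [0, 0, 0, 0, 0],
    [0, 0, 0, 0, 0]
  ]
}}

```text
time_s: 14.58
ee_pos: [0.6131, 0.0907, 0.0952]
orientation: [-0.0, 0.961, 0.276, 0.0]
ft_force: [-0.3, 0.6, -2.0]
grip_width: 0.156
gripper_force: 39.7
```

```bash
python3 -c "
from h import *
snap(7);s=bot.read_state();print(s['ee_pos'],s['orientation'],s['ft_force'])"
```

```text
[0.61310863 0.09081238 0.09505723] [-2.70025254e-06  9.61243789e-01  2.75699768e-01  1.29602351e-04] [ 0.01624479  0.86987933 -2.54250063]
```

View pics/w7.png

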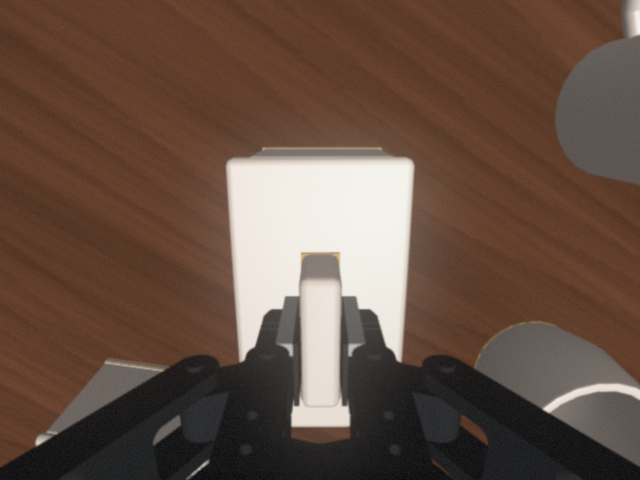

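The lid is aligned with the dish: lid at columns 228–413, dish end at 250–395.

Call:
{"name": "step_arm", "arguments": {
  "commands": [
    [0, 0, 0.014, 0, 0],
    [0, 0, 0.008, 0, 0],
    [0, 0, 0.004, 0, 0],
    [0, 0, 0.001, 0, 0],
    [0, 0, 0.001, 0, 0],
    [0, 0, 0, 0, 0],
    [0, 0, 0, 0, 0]
  ]
}}

```text
time_s: 15.5
ee_pos: [0.6132, 0.0902, 0.067]
orientation: [0.0, 0.962, 0.274, 0.0]
ft_force: [0.0, 0.4, -2.0]
grip_width: 0.149
gripper_force: 39.7
```

Call:
{"name": "step_arm", "arguments": {
  "commands": [
    [0, 0, 0.001, 0, 0],
    [0, 0, 0, 0, 0],
    [0, 0, 0, 0, 0]
  ]
}}

```text
time_s: 15.88
ee_pos: [0.6132, 0.0903, 0.0664]
orientation: [0.0, 0.962, 0.274, 0.0]
ft_force: [-2.5, 0.8, 7.1]
grip_width: 0.156
gripper_force: 41.0
```

Call:
{"name": "step_arm", "arguments": {
  "commands": [
    [0, 0, -0.0005, 0, 0.3],
    [0, 0, 0, 0, 0.4],
    [0, 0, 0, 0, 0.6],
    [0, 0, 0, 0, 0.6],
    [0, 0, -0.04, 0, 0.6],
    [0, 0, -0.04, 0, 0.6],
    [0, 0, -0.035, 0, 0.6]
  ]
}}

```text
time_s: 16.75
ee_pos: [0.6131, 0.0902, 0.1827]
orientation: [0.0, 0.962, 0.274, 0.0]
ft_force: [0.2, 1.2, 0.3]
grip_width: 0.597
gripper_force: 0.0
```

Call:
{"name": "step_arm", "arguments": {
  "commands": [
    [-0.0491, 0.0104, 0, 0, 0.6],
    [-0.0491, 0.0104, 0, 0, 0.6],
    [-0.0491, 0.0104, 0, 0, 0.6],
    [-0.0491, 0.0105, 0, 0, 0.6],
    [-0.0491, 0.0105, 0, 0, 0.6],
    [0, 0, 0.03, 0, 0.6],
    [0, 0, 0.05, 0, 0.6],
    [0, 0, 0.05, 0, 0.6],
    [0, 0, 0, 0, 0.6],
    [0, 0, 0, 0, 0.6]
  ]
}}

```text
time_s: 18.0
ee_pos: [0.4325, -0.0837, 0.0525]
orientation: [0.0, 0.962, 0.274, 0.0]
ft_force: [0.2, 0.2, 0.6]
grip_width: 0.602
gripper_force: 0.0
```

Call:
{"name": "step_arm", "arguments": {
  "commands": [
    [0, 0, 0.02, 0, 0.6],
    [0, 0, 0.011, 0, 0.6],
    [0, 0, 0, 0, 0.4],
    [0, 0, 0, 0, 0.2],
    [0, 0, 0, 0, 0.1],
    [0, 0, 0, 0, 0.0],
    [0, 0, 0, 0, 0.0],
    [0, 0, 0, 0, 0.0]
  ],
  "force": 40
}}

```text
time_s: 19.0
ee_pos: [0.4323, -0.0836, 0.0212]
orientation: [0.0, 0.962, 0.274, 0.0]
ft_force: [-1.0, 0.2, 6.7]
grip_width: 0.265
gripper_force: 38.8
```

Call:
{"name": "step_arm", "arguments": {
  "commands": [
    [0, 0, -0.015, 0, 0],
    [0, 0, -0.035, 0, 0],
    [0, 0, -0.035, 0, 0],
    [-0.0217, 0.0446, 0, 0, 0],
    [-0.0217, 0.0446, 0, 0, 0],
    [-0.0218, 0.0446, 0, 0, 0],
    [-0.0218, 0.0445, 0, 0, 0],
    [0, 0, 0, 0, 0],
    [0, 0, 0, 0, 0]
  ]
}}

```text
time_s: 20.12
ee_pos: [0.4516, -0.2805, 0.1056]
orientation: [-0.0, 0.962, 0.274, -0.0]
ft_force: [-0.9, 0.0, -2.9]
grip_width: 0.267
gripper_force: 39.7
```

```bash
python3 -c "
from h import *
snap(8);s=bot.read_state();print(s['ee_pos'],s['orientation'],s['ft_force'])"
```

```text
[ 0.45166715 -0.27999777  0.10556212] [-3.30869101e-04  9.61652863e-01  2.74269277e-01 -1.56288353e-04] [ 0.28252456  0.62295437 -1.63259774]
```

View pics/w8.png

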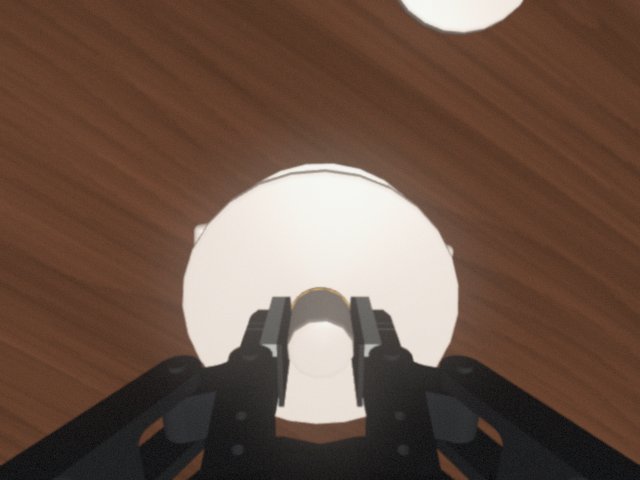

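The lid is centred over the tureen: lid centre column 320, the rim arc visible behind it, ears at (199,234) and (449,252).

Call:
{"name": "step_arm", "arguments": {
  "commands": [
    [0, 0, 0.014, 0, 0],
    [0, 0, 0.008, 0, 0],
    [0, 0, 0.004, 0, 0],
    [0, 0, 0.001, 0, 0],
    [0, 0, 0.001, 0, 0],
    [0, 0, 0, 0, 0],
    [0, 0, 0, 0, 0]
  ]
}}

```text
time_s: 21.05
ee_pos: [0.4521, -0.2808, 0.0777]
orientation: [0.0, 0.962, 0.274, 0.0]
ft_force: [-1.2, 1.9, 5.9]
grip_width: 0.262
gripper_force: 40.6
```

Call:
{"name": "step_arm", "arguments": {
  "commands": [
    [0, 0, 0.0005, 0, 0],
    [0, 0, 0, 0, 0],
    [0, 0, 0, 0, 0]
  ]
}}

```text
time_s: 21.42
ee_pos: [0.4521, -0.2809, 0.0777]
orientation: [0.0, 0.962, 0.274, 0.0]
ft_force: [-4.1, 5.1, 15.8]
grip_width: 0.263
gripper_force: 41.6
```

Call:
{"name": "step_arm", "arguments": {
  "commands": [
    [0, 0, -0.0005, 0, 0.3],
    [0, 0, 0, 0, 0.4],
    [0, 0, 0, 0, 0.6],
    [0, 0, 0, 0, 0.6],
    [0, 0, -0.04, 0, 0.6],
    [0, 0, -0.04, 0, 0.6],
    [0, 0, -0.025, 0, 0.6]
  ]
}}

```text
time_s: 22.3
ee_pos: [0.4524, -0.2812, 0.1841]
orientation: [0.001, 0.962, 0.274, 0.0]
ft_force: [-0.7, -0.1, -0.1]
grip_width: 0.605
gripper_force: 0.0
```

Call:
{"name": "step_arm", "arguments": {
  "commands": [
    [0.0533, 0.0242, 0, 0, 0.6],
    [0.0533, 0.0242, 0, 0, 0.6],
    [0.0534, 0.0242, 0, 0, 0.6],
    [0, 0, 0.03, 0, 0.6],
    [0, 0, 0.05, 0, 0.6],
    [0, 0, 0.05, 0, 0.6],
    [0, 0, 0, 0, 0.6],
    [0, 0, 0, 0, 0.6]
  ]
}}

```text
time_s: 23.3
ee_pos: [0.6272, -0.2587, 0.054]
orientation: [0.001, 0.962, 0.274, 0.001]
ft_force: [0.1, -1.2, 0.9]
grip_width: 0.607
gripper_force: 0.0
```

Call:
{"name": "step_arm", "arguments": {
  "commands": [
    [-0.001, 0, 0.02, 0, 0.6],
    [0, 0, 0.012, 0, 0.6],
    [0, 0, 0, 0, 0.4],
    [0, 0, 0, 0, 0.2],
    [0, 0, 0, 0, 0.1],
    [0, 0, 0, 0, 0.0],
    [0, 0, 0, 0, 0.0],
    [0, 0, 0, 0, 0.0]
  ],
  "force": 40
}}

```text
time_s: 24.3
ee_pos: [0.6256, -0.2588, 0.0206]
orientation: [0.0, 0.962, 0.274, 0.0]
ft_force: [-0.1, 0.4, 3.4]
grip_width: 0.265
gripper_force: 39.5
```

Call:
{"name": "step_arm", "arguments": {
  "commands": [
    [0, 0, -0.015, 0, 0],
    [0, 0, -0.04, 0, 0],
    [0, 0, -0.045, 0, 0],
    [0.0221, -0.0413, 0, 0, 0],
    [0.0221, -0.0413, 0, 0, 0],
    [0.0221, -0.0413, 0, 0, 0],
    [0.022, -0.0413, 0, 0, 0],
    [0, 0, 0, 0, 0],
    [0, 0, 0, 0, 0]
  ]
}}

```text
time_s: 25.42
ee_pos: [0.6136, -0.072, 0.121]
orientation: [0.0, 0.962, 0.274, 0.0]
ft_force: [0.5, -0.5, -0.7]
grip_width: 0.262
gripper_force: 39.5
```

```bash
python3 -c "
from h import *
snap(9);s=bot.read_state();print(s['ee_pos'],s['orientation'],s['ft_force'])"
```

```text
[ 0.61369459 -0.07253236  0.1208586 ] [2.81719932e-04 9.61738047e-01 2.73970331e-01 3.28624851e-04] [ 0.97636671 -0.16012725 -1.4620132 ]
```

View pics/w9.png

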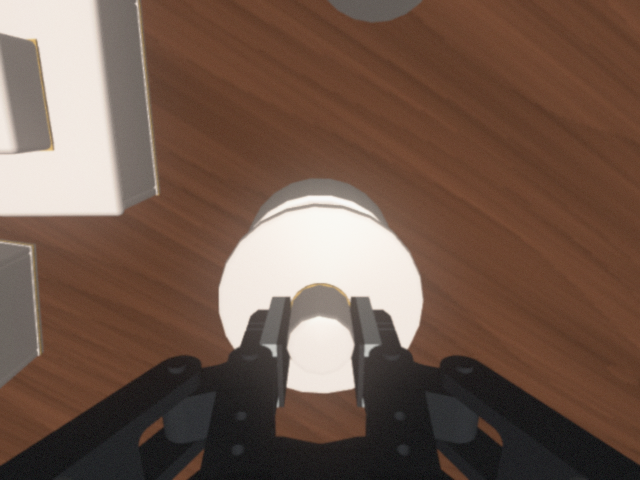

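The lid is centred over the jar: lid column 320, rim arc centred near 319. The dish at upper left has its lid seated flush.

Call:
{"name": "step_arm", "arguments": {
  "commands": [
    [0, 0, 0.014, 0, 0],
    [0, 0, 0.009, 0, 0],
    [0, 0, 0.004, 0, 0],
    [0, 0, 0.001, 0, 0],
    [0, 0, 0.001, 0, 0],
    [0, 0, 0, 0, 0],
    [0, 0, 0, 0, 0]
  ]
}}

```text
time_s: 26.35
ee_pos: [0.6135, -0.0718, 0.0915]
orientation: [0.0, 0.962, 0.274, 0.0]
ft_force: [0.6, -1.0, -1.7]
grip_width: 0.263
gripper_force: 39.5
```

Call:
{"name": "step_arm", "arguments": {
  "commands": [
    [0, 0, 0.001, 0, 0],
    [0, 0, 0, 0, 0],
    [0, 0, 0, 0, 0]
  ]
}}

```text
time_s: 26.72
ee_pos: [0.6135, -0.0719, 0.0905]
orientation: [0.0, 0.962, 0.274, 0.0]
ft_force: [0.2, 0.2, 3.5]
grip_width: 0.265
gripper_force: 39.9
```

Call:
{"name": "step_arm", "arguments": {
  "commands": [
    [0, 0, 0, 0, 0.3],
    [0, 0, 0, 0, 0.4],
    [0, 0, 0, 0, 0.6],
    [0, 0, 0, 0, 0.6],
    [0, 0, -0.03, 0, 0.6],
    [0, 0, -0.06, 0, 0.6],
    [0, 0, -0.06, 0, 0.6],
    [0, 0, -0.06, 0, 0.6],
    [-0.06, 0, -0.01, 0, 0.6],
    [-0.06, 0, 0, 0, 0.6]
  ]
}}

```text
time_s: 27.98
ee_pos: [0.5108, -0.1357, 0.3114]
orientation: [0.001, 0.962, 0.275, 0.001]
ft_force: [0.4, -1.8, -0.9]
grip_width: 0.598
gripper_force: 0.0
```

Call:
{"name": "step_arm", "arguments": {
  "commands": [
    [-0.05, 0, -0.03, 0, 0.6],
    [0, 0, -0.03, 0, 0.6],
    [0, 0, 0, 0, 0.6],
    [0, 0, 0, 0, 0.6],
    [0, 0, 0, 0, 0.6]
  ]
}}

```text
time_s: 28.6
ee_pos: [0.4688, -0.1611, 0.3693]
orientation: [-0.001, 0.962, 0.274, -0.001]
ft_force: [-0.0, -0.9, -0.6]
grip_width: 0.599
gripper_force: 0.0
```

```bash
python3 -c "
from h import *
cv2.imwrite('pics/scene9.png',cv2.resize(capture('scene')[150:340,150:510,::-1],None,fx=2.2,fy=2.2))
cv2.imwrite('pics/top9.png',cv2.resize(capture('top')[150:340,130:490,::-1],None,fx=2.2,fy=2.2))
s=bot.read_state();print(s['ee_pos'],s['time_s'])"
```

```text
[ 0.46888139 -0.16118888  0.36952676] 28.7
```

View pics/scene9.png

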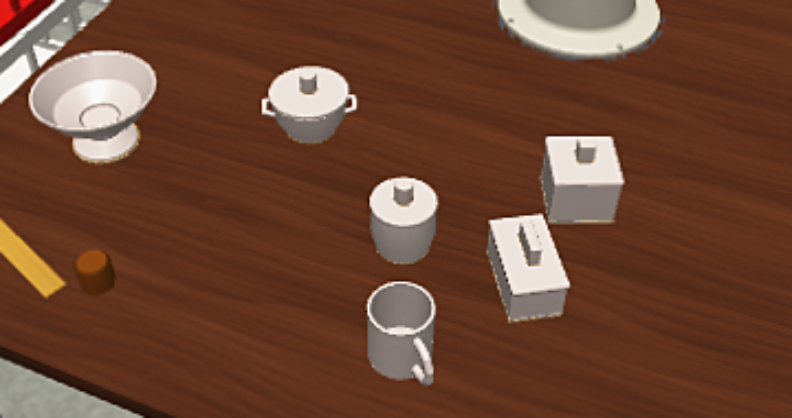

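View pics/top9.png

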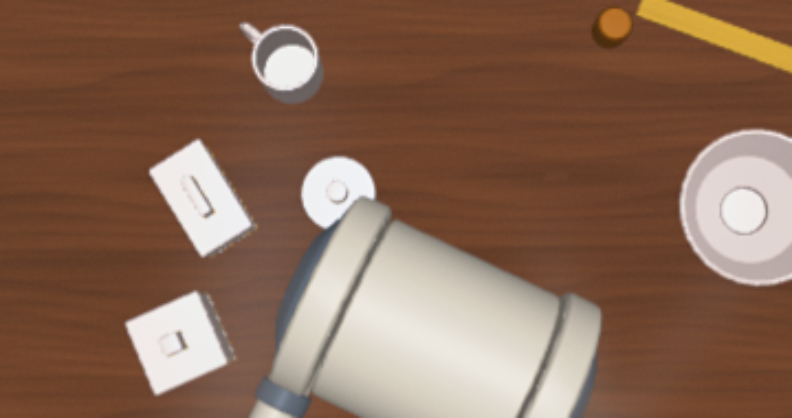

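The scene crop shows all four lids level and flush on their pots: tureen (308,95), jar (403,205), caddy (583,160), dish (530,255). The mug and compote have not moved. The top crop confirms the caddy, dish and jar; the arm hides the tureen there. I'm handing in.

```bash
python3 -c "
from bench import bot
print(bot.sign_off())"
```

```text
the job is handed in; nothing more can be done
None
```

I set all four lids gently on their own pots and handed the job in at about 29 s; the last pictures show each one level and flush, with the mug and footed bowl not moved.

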